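# Shut off the water filter with the long T-key and draw out its cartridge drawer

## Task

The water filter's cartridge is due for a change. Take the long T-key from the fork ledge on the unit's side, lower it gently down the shaft in the tower until it sits fully home on the square valve stem, and turn it clockwise as far as it goes to shut the water off, which also unbolts the drawer. Leave the key standing on the stem and pull the cartridge drawer all the way out, leaving the short key hanging and the espresso cup standing where they are.

Things in the scene. Friction and masses are not known exactly. Their poses are not given: they have to be found in the camera images.
- filter_unit: Fixed white counter-top water filter, 140 deep x 230 wide. Origin on the worktop under its middle; x to its back, y to its left, z up; front faces -x. Right part (y -115 to -25): tower 160 high with the key shaft. Left part (y -25 to 115): drawer bay, flat lid 85 high, drawer front at x = -78. The back left of the tower's top carries a small brass plug.
- long_key: The long T-key, hanging in either slot. Origin: middle of its black handle, z up (175 above the worktop). Handle 70 long (x), 14 thick (y), 22 high; below it a steel flange 46 across, underside 35 below the origin, then a 12 round shank to a square socket, 17.5 outside, 11.5 inside, flats along x and y, foot 145 below the origin. Lifts straight up out of its slot. 0.15 kg.
- long_key_tip (a point): Centre of the open foot of the long key's socket, 145 below the key's origin.
- short_key: The short T-key in the other slot, to be left hanging: same flange, but its handle is 48 long and its foot only 85 below the origin (middle of the handle). It does not reach the stem.
- shaft_mouth (a point): Centre of the shaft's round mouth in the tower's flat top, 160 above the worktop, ringed in steel. Bore 30 across, straight down to its floor 46 above the worktop.
- stem_seat (a point): Point on the shaft's axis 50 above the worktop where the long key's foot is when the key is fully home; the key's flange then lies on the tower's top and its origin is 195 above the worktop.
- valve_stem (a joint): Turn (rad) of the brass stem in the shaft: 0 water on, grows clockwise from above to a stop at 1.3, shut. 10 square, pointed, top 66 above the worktop. At 0 its flats lie along the unit's x and y; starts at 0 to 0.2, stays where left (0.12 N m). Takes the key every quarter turn, with 0.17 rad of play either way. Bolts the drawer until turned about 1.15.
- cartridge_drawer (a joint): How far (m) the drawer is out: 0 shut, 0.07 at its stop. It slides to the unit's -x against about 3 N of friction and stays where left. Bolted until the stem is turned.
- drawer_grip (a point): Middle of the drawer's horizontal steel bar handle, 10 thick, 88 long along the unit's y, 58 above the worktop; 37 of clear room between bar and drawer front. Moves with the drawer.
- espresso_cup: Small espresso cup standing on the lid of the drawer bay, 62 across, 88 with its handle, 50 high. Origin at the centre of its foot. To be left standing.
- key_ledge (a point): Middle of the steel fork ledge on the tower's right flank, 140 above the worktop (its top). Two slots 32 wide, open to the unit's right, 44 either side of this point along the unit's x; one T-key hangs upright by its flange in each.
Mind the look-alikes: they are no part of the job. What is shaped like the long_key but blue is not meant.

How it is judged (in metres and radians):
On the way, in this order (a step that is already met when the one before it is completed fails the run):
1. the long key is fully home on the stem (distance between long_key_tip and stem_seat below 0.006 m and angle between long_key's own z axis and vertical below 0.1 rad), for 0.2 s.
2. with the key home, the stem is turned clockwise to its stop (over 1.2 rad) (all of step 1 and value of joint valve_stem above 1.2 rad), for 0.2 s.
3. the drawer is pulled out to its stop (over 64 mm) (value of joint cartridge_drawer above 0.064 m), for 0.2 s.
At the end, for the whole second after the job is handed in: The long key stands at rest on the stem, its foot within 6 mm of home and upright within 0.1 rad; the stem is turned past 1.2 rad; the drawer is out more than 64 mm; the short key (within 20 mm) and the upright espresso cup (within 30 mm) are where they were (all of step 2 and value of joint cartridge_drawer above 0.064 m and distance of short_key from where it was at the start of the episode below 0.02 m and distance of espresso_cup from where it was at the start of the episode below 0.03 m and angle between espresso_cup's own z axis and vertical below 0.1 rad and linear speed of long_key below 0.02 m/s); the robot touches nothing.
It fails at once if the short key is taken out of its slot or the espresso cup is pushed about or tipped (distance of any of short_key, espresso_cup from where it was at the start of the episode above 0.04 m or angle between espresso_cup's own z axis and vertical above 0.5 rad).
It fails at once if the long key is dropped down the shaft (falling faster than 0.4 m/s inside it) (horizontal distance between long_key_tip and stem_seat below 0.012 m and height (world z) of long_key_tip below 0.15 m and linear speed of long_key above 0.4 m/s).
It also fails if it takes over 58 s, if anything falls off the work surface, if the arm or the gripper's body presses on something with over 40 N, if the wrist force passes 120 N, or if a joint passes its speed limit or range.

## Robot

A 6-joint arm with a two-finger parallel gripper is mounted at the origin on a cart in front of the work surface, level with it; the furniture and walls round the work are solid. World frame = base frame: x ahead of the robot, y to its left, z up, the work surface at z = 0. Lengths are in m, angles in degrees, forces in N, time in s.
With the tool pointing down it reaches from about 0.225 to 0.875 m from the base axis. Payload 3.4 kg.
Tool frame: the origin (TCP) lies on the mounting face of the last link; the fingertips stand 173 mm ahead of it and the grasp point (between the pads) lies 155 mm ahead of it (arm.tcp_to_grasp is the distance from the TCP to the grasp point, in m); z points along the fingers, y is the line along which they close (so a half turn about z gives the same grasp; the last joint's range is limited). The gripper opens to 85 mm and grips with 20 to 120 N. Pads are 22 mm wide; open, the fingers measure 114 mm over their backs; the gripper's body (76 mm by 85 mm) begins 54 mm behind the grasp point. The pads swing forward as they close: fully open they stand 13 mm farther back than shut.
Start: joints at [-81.761, 15.808, 86.224, -0, 77.962, -6.933], TCP at [0.15, -0.555, 0.405] pointing down, gripper open.
Joint ranges: [-165.64, 165.64], [-43.16, 119.46], [12.63, 154.43], [-67.54, 247.53], [6.08, 155.33], [-154.97, 154.97]. Speed limits (degrees/s): [147.25, 147.25, 180, 180, 180, 180].

## Interface

Orientations are given as a 3x3 rotation matrix whose columns are the frame's x, y, z axes.
In Python, from rig import arm gives the robot as it stands.
- The arm moves only by the tool move_arm, never from a script. Its arguments are lists of equal length, an entry for each row: "linear": the shift along the tool's x, y, z in m, a list of three; "turn": the turn, a rotation vector about the tool's x, y, z in degrees, a list of three. A call has 1 to 8 rows; each row is the pose to reach, as a shift and turn from the pose commanded when the call began, along the tool's axes at that moment; what a row does not reach only later rows make up. A row lasts 1/8 s, in which the tool goes at most 62.5 mm and 10.7 degrees, less where a joint would pass 70% of its speed; a pose out of reach is approached as far as the arm can. A call with a gripper value outside its range is refused whole. "jaw" is the opening, from 0 (shut) to 1 (fully open), set as the call begins (left out, the last holds). The fingers move at their own pace and stop on an object; "newtons" is the grip in N (left out, the last holds). Time passes only in rows, so rows that repeat a pose let the fingers close. It gives the time, the measured TCP pose, the force, the opening and the grip force at its end, in the units of the state.
- arm.observe(): the state, without advancing time (a new reading comes with each control period).
- arm.read_camera(name): name is "scene" or "top" or "wrist"; returns the picture (400x640x3 uint8, red, green, blue); there is no depth.
- arm.calibration(name): a dict with "camera_matrix" (3x3 intrinsics, pixels), "k1" (the pictures are not rectified: a ray, as slopes to the right and down, at radius r is drawn at 1 + k1 r^2 times it, then the intrinsics apply), "rvec" (rotation vector, rad) and "tvec" (3), from world to camera coordinates, as OpenCV has them; the wrist camera has in their place "hand_eye" (4x4, takes a point from camera to tool coordinates, whose origin is the TCP and whose axes are the flange's). Camera axes: x right, y down, z forward; pixel columns grow to the right and rows downward; lengths in m; the calibration is good to about 2 mm. A picture is of the moment at which its call begins: read the wrist's pose just before it. calibration takes no time and is no camera call.
- arm.job_done(): hands the job in; it is judged then, once.
The state is a dict: "t": time; "joint_pos": joint angles; "dq": joint speeds; "joint_efforts": joint torques, N m; "position": TCP position; "tcp_rot": TCP orientation; "wrist_force": force on the tool from outside, world axes, zero at the start; "ft_torque": the same for the moment, N m; "opening": finger opening in m; "grip_force": force on a finger pad.
Only numpy, scipy, OpenCV 4.12 (cv2) and the standard library are available. Lean on these libraries where they do the work, as an engineer would, in place of code of your own. Each camera call takes 0.05 s, during which the arm holds its last target. There are 200 camera calls.

## Working session

There is one attempt and no reset: what is moved stays moved. The work goes in short steps, Python scripts to look and compute and a tool call to move; the robot and the scene stay as the last step left them, time stands still between calls to the robot, and variables do not carry over. Pictures are saved under pics/ and viewed, at most 10 in all, crops included, and the job is handed in when it is done.

Besides the shell and the picture viewer there is one more tool, called after "Request:" by a JSON object that holds its "op" and its "data", one argument or row to a line. move_arm: Moves the arm, as the interface text tells. Its arguments: {"type":"object","properties":{"linear":{"type":"array"},"turn":{"type":"array"},"jaw":{"type":"number"},"newtons":{"type":"number"}},"required":["linear","turn"]}

```bash
ls; mkdir -p pics; cat > h.py <<'E'
import numpy as np,cv2
from rig import arm
def cam(n):
    c=arm.calibration(n);K=np.array(c["camera_matrix"],float)
    if n=="wrist":
        s=arm.observe();T=np.eye(4);T[:3,:3]=s["tcp_rot"];T[:3,3]=s["position"]
        W=T@np.array(c["hand_eye"]);R=W[:3,:3].T;t=-R@W[:3,3]
    else:
        R=cv2.Rodrigues(np.array(c["rvec"],float))[0];t=np.array(c["tvec"],float).ravel()
    return K,np.array([c["k1"],0,0,0,0],float),R,t
def ray(C,uv):
    K,d,R,t=C;p=cv2.undistortPoints(np.array([[uv]],float),K,d).ravel()
    return -R.T@t,R.T@np.array([p[0],p[1],1])
def atz(C,uv,z):
    o,v=ray(C,uv);return o+v*(z-o[2])/v[2]
def proj(C,P):
    K,d,R,t=C;return cv2.projectPoints(np.array(P,float).reshape(-1,1,3),cv2.Rodrigues(R)[0],t,K,d)[0].reshape(-1,2)
def snap(n,f):
    C=cam(n);im=np.array(arm.read_camera(n))[:,:,::-1].copy();cv2.imwrite("pics/"+f,im);return C,im
E
python3 - <<'E'
from h import *
C,a=snap("scene","s.png");C,b=snap("top","t.png")
cv2.imwrite("pics/st.png",cv2.resize(np.vstack([a,b]),None,fx=.75,fy=.75))
print(arm.observe()["position"])
for n in("scene","top"):
  C=cam(n);print(n,-C[2].T@C[3],C[0][0,0])
E
```

```text
pics
[ 0.15044536 -0.55478294  0.40392292]
scene [ 0.34022259 -0.39933135  0.81289311] 420.32918873272916
top [4.72164398e-01 5.09018256e-04 9.63438252e-01] 497.069888293633
```

View pics/s.png

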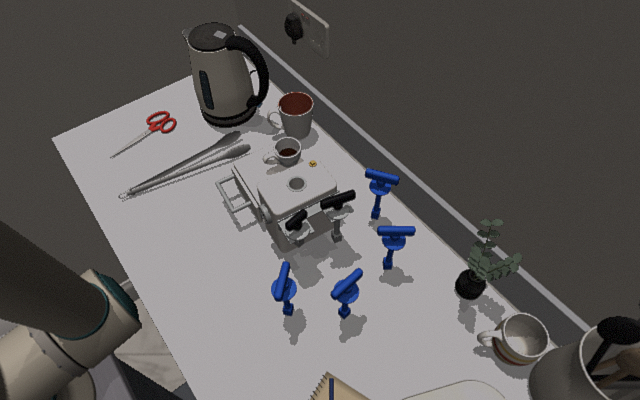

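View pics/t.png

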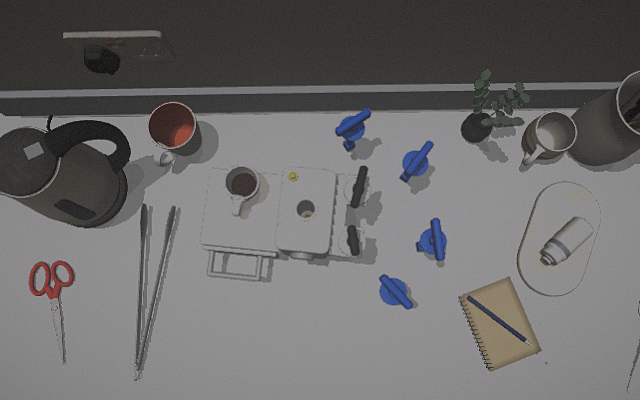

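The black keys on the ledge are the candidates: rear at top (359,187) with the longer handle, front at (352,240) with the shorter. The blue look-alikes stand at (352,127), (416,163), (432,240) and (395,291). My choice is the rear black key, and I'll check it in a crop.

```bash
python3 - <<'E'
import cv2
a=cv2.imread("pics/t.png")[155:290,195:385]; cv2.imwrite("pics/tc.png",cv2.resize(a,None,fx=4.2,fy=4.2,interpolation=cv2.INTER_CUBIC))
E
```

```text
(no output)
```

View pics/tc.png

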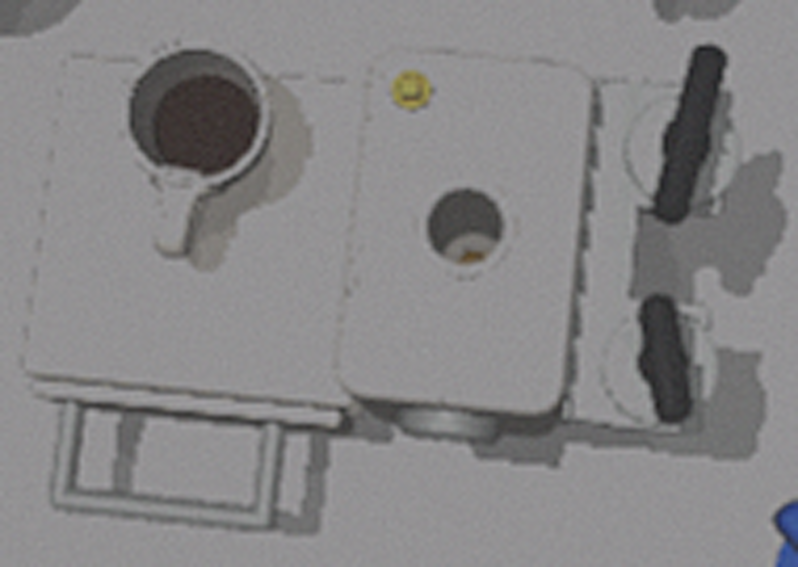

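The rear handle spans crop (709,52)–(670,215) and is the longer, so it is the long key. The front, short one spans (659,300)–(677,415), the shaft mouth is at (466,226), and the drawer bar runs (60,500)–(270,520).

```bash
python3 - <<'E'
from h import *
C=cam("top")
g=lambda u,v,z:atz(C,(195+u/4.2,155+v/4.2),z)
L=[g(708,50,.183),g(671,218,.183)];S=[g(659,298,.183),g(677,418,.183)]
for n,(a,b) in dict(long=L,short=S).items(): print(n,a,b,(a+b)/2,np.linalg.norm(a-b),np.degrees(np.arctan2(*(a-b)[[1,0]])))
print("mouth",g(466,226,.16))
a,b=g(60,500,.06),g(270,520,.06);print("bar",(a+b)/2,np.linalg.norm(a-b),np.degrees(np.arctan2(*(a-b)[[1,0]]))-90)
for p,q,z in[((592,95),(560,400),.16),((371,65),(340,385),.16),((70,55),(25,370),.085),((30,375),(335,400),.085)]:
  d=g(*p,z)-g(*q,z);print(np.degrees(np.arctan2(d[1],d[0])),np.linalg.norm(d),g(*p,z),g(*q,z))
s=arm.observe();print(np.round(s["tcp_rot"],3),arm.calibration("wrist"),s["t"],s["opening"])
E
```

```text
long [ 0.66299925 -0.06667372  0.183     ] [ 0.59795032 -0.05085527  0.183     ] [ 0.63047478 -0.05876449  0.183     ] 0.06694465064270344 -13.667768493622985
short [ 0.56752246 -0.04558249  0.183     ] [ 0.52234863 -0.05122262  0.183     ] [ 0.54493555 -0.04840255  0.183     ] 0.04552456074859486 7.116778710816649
mouth [0.5997077 0.0275714 0.16     ]
bar [0.49403297 0.16149912 0.06      ] 0.09097899890010816 -6.166376785167699
-6.941443716823487 0.12062522771468873 [ 0.65114965 -0.02250975  0.16      ] [ 0.53140858 -0.0079316   0.16      ]
-5.549488252829513 0.12675982563320756 [0.6645963  0.06445028 0.16      ] [0.53843059 0.07670865 0.16      ]
-6.828846180053461 0.13714906803243015 [0.68904871 0.20061508 0.085     ] [0.55287261 0.21692263 0.085     ]
84.50395080325545 0.1294241110204678 [0.55072747 0.21475825 0.085     ] [0.5383316  0.08592912 0.085     ]
[[ 0.965  0.262 -0.   ]
 [ 0.262 -0.965  0.002]
 [ 0.    -0.002 -1.   ]] {'camera_matrix': array([[350.94728105,   0.        , 319.27681043],
       [  0.        , 350.94728105, 202.3160581 ],
       [  0.        ,   0.        ,   1.        ]]), 'k1': -0.04629662217624987, 'hand_eye': array([[-5.76908494e-04, -9.49337958e-01, -3.14256439e-01,
         8.01809538e-02],
       [ 9.99999802e-01, -4.68542257e-04, -4.20368253e-04,
         2.90956001e-04],
       [ 2.51829118e-04, -3.14256619e-01,  9.49338040e-01,
         3.07458724e-02],
       [ 0.00000000e+00,  0.00000000e+00,  0.00000000e+00,
         1.00000000e+00]])} 0.1 0.08555252215677728
```

```bash
cat >> h.py <<'E'
from scipy.spatial.transform import Rotation as Ro
def Rdown(yaw):
    c,s=np.cos(np.radians(yaw)),np.sin(np.radians(yaw));return np.array([[c,s,0],[s,-c,0],[0,0,-1]])
def go(grasp,yaw,long=None):
    "shift/turn to put the grasp point there, tool down with x at yaw; grasp z -> TCP"
    s=arm.observe();R=np.array(s["tcp_rot"]);p=np.array(grasp)+[0,0,arm.tcp_to_grasp]
    print("lin",np.round(R.T@(p-s["position"]),4),"turn",np.round(Ro.from_matrix(R.T@Rdown(yaw)).as_rotvec(degrees=True),2),"t",s["t"],"g",np.round(np.array(s["position"])+R[:,2]*arm.tcp_to_grasp,4),"yaw",np.degrees(np.arctan2(R[1,0],R[0,0])).round(2),"F",np.round(s["wrist_force"],1),"op",round(s["opening"],4),s["grip_force"])
E
python3 -c "
from h import *
go([.63,-.059,.28],166.3)"
```

```text
lin [ 0.5926 -0.353  -0.0301] turn [-2.0000e-02 -1.3000e-01 -1.5113e+02] t 0.1 g [ 0.1504 -0.5545  0.2492] yaw 15.17 F [ 0.5 -0.1  0.3] op 0.0856 0.0
```

Request:
{"op": "move_arm", "data": {
  "linear": [
    [0.593,-0.353,-0.03],
    [0.593,-0.353,-0.03],
    [0.593,-0.353,-0.03],
    [0.593,-0.353,-0.03],
    [0.593,-0.353,-0.03],
    [0.593,-0.353,-0.03],
    [0.593,-0.353,-0.03],
    [0.593,-0.353,-0.03]
  ],
  "turn": [
    [0,0,-75],
    [0,0,-75],
    [0,0,-75],
    [0,0,-75],
    [0,0,-75],
    [0,0,-75],
    [0,0,-75],
    [0,0,-75]
  ],
  "jaw": 0.4
}}

```text
t: 1.1
position: [0.499, -0.1943, 0.4263]
tcp_rot: [[-0.004, 1.0, -0.0], [1.0, 0.004, -0.0], [-0.0, -0.0, -1.0]]
wrist_force: [0.8, -0.7, -0.7]
opening: 0.0341
grip_force: 0.0
```

```bash
python3 -c "
from h import *
go([.63,-.059,.28],166.3);print(arm.observe()['joint_pos'])"
```

```text
lin [ 0.1348  0.1316 -0.0085] turn [-2.000e-02  0.000e+00 -7.606e+01] t 1.1 g [ 0.4989 -0.1943  0.2716] yaw 90.24 F [ 0.8 -0.7 -0.7] op 0.0341 0.0
[-2.87159181e+01  1.17169848e+01  8.87665772e+01 -2.06278143e-02
  7.95201548e+01 -2.89490853e+01]
```

Request:
{"op": "move_arm", "data": {
  "linear": [
    [0.135,0.132,-0.008],
    [0.135,0.132,-0.008],
    [0.135,0.132,-0.008],
    [0.135,0.132,-0.008],
    [0.135,0.132,-0.008],
    [0.135,0.132,-0.008],
    [0.135,0.132,-0.008],
    [0.135,0.132,-0.008]
  ],
  "turn": [
    [0,0,-76],
    [0,0,-76],
    [0,0,-76],
    [0,0,-76],
    [0,0,-76],
    [0,0,-76],
    [0,0,-76],
    [0,0,-76]
  ]
}}

```text
t: 2.1
position: [0.6294, -0.0606, 0.4338]
tcp_rot: [[-0.971, 0.24, -0.001], [0.24, 0.971, 0.0], [0.001, -0.0, -1.0]]
wrist_force: [0.7, 0.2, 0.7]
opening: 0.0341
grip_force: 0.0
```

```bash
python3 -c "
from h import *
go([.63,-.059,.28],166.3)
C,im=snap('wrist','w1.png')
import pickle;pickle.dump(C,open('C1.pkl','wb'))
print(proj(C,[[.63,-.059,.186],[.6,.0275,.16],[.545,-.048,.186]]))"
```

```text
lin [-0.0002  0.0017 -0.0009] turn [-0.01 -0.06 -0.21] t 2.1 g [ 0.6293 -0.0606  0.2791] yaw 166.09 F [0.7 0.2 0.7] op 0.0341 0.0
[[322.67668855 216.31015492]
 [433.52911103 135.21386505]
 [306.42276551  80.56096576]]
```

View pics/w1.png

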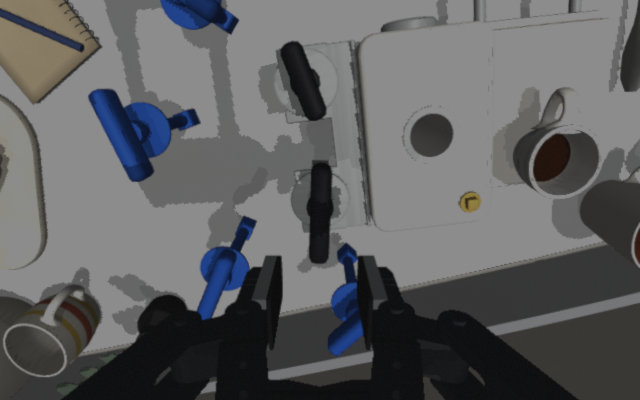

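The wrist view has the long key's handle from (321,166) to (319,260), the mouth at (431,135), and the short key above at (303,80). All are close to the predictions.

```bash
python3 -c "
from h import *
import pickle;C=pickle.load(open('C1.pkl','rb'))
b,a=atz(C,(321.5,166),.18),atz(C,(319,260),.18)
d=a-b;print(a,b,(a+b)/2,np.linalg.norm(d),np.degrees(np.arctan2(d[1],d[0])))
print('mouth',atz(C,(431.5,135),.16))
p,q=atz(C,(358,60),.16),atz(C,(372,215),.16);d=q-p;print('tower right edge',p,q,np.degrees(np.arctan2(d[1],d[0])))
p,q=atz(C,(385,229),.16),atz(C,(480,224),.16);d=q-p;print('back edge',np.degrees(np.arctan2(d[1],d[0]))-90)
m=(a+b)/2
go([m[0],m[1],.178],180+np.degrees(np.arctan2((a-b)[1],(a-b)[0])))"
```

```text
[ 0.66375506 -0.06989215  0.18      ] [ 0.59821041 -0.05193541  0.18      ] [ 0.63098273 -0.06091378  0.18      ] 0.06795988394037716 -15.320944572477325
mouth [0.59952093 0.02614596 0.16      ]
tower right edge [ 0.54008434 -0.0131124   0.16      ] [ 0.64738851 -0.02541807  0.16      ] -6.542112898688951
back edge -10.8503655901293
lin [-1.700e-03  1.000e-04  1.013e-01] turn [-0.01 -0.05  1.38] t 2.15 g [ 0.6293 -0.0606  0.2793] yaw 166.06 F [-0.3  0.3 -0.1] op 0.0342 0.0
```

Request:
{"op": "move_arm", "data": {
  "linear": [
    [-0.0015,0,0.05],
    [-0.0015,0,0.08],
    [-0.0015,0,0.101],
    [-0.0015,0,0.101],
    [-0.0015,0,0.101]
  ],
  "turn": [
    [0,0,1],
    [0,0,1],
    [0,0,1],
    [0,0,1],
    [0,0,1]
  ]
}}

```text
t: 2.78
position: [0.6313, -0.0611, 0.3343]
tcp_rot: [[-0.966, 0.257, 0.001], [0.257, 0.966, -0.0], [-0.001, 0.0, -1.0]]
wrist_force: [-0.1, -0.1, -0.1]
opening: 0.0342
grip_force: 0.0
```

Request:
{"op": "move_arm", "data": {
  "linear": [
    [0,0,0],
    [0,0,0],
    [0,0,0],
    [0,0,0],
    [0,0,0]
  ],
  "turn": [
    [0,0,0],
    [0,0,0],
    [0,0,0],
    [0,0,0],
    [0,0,0]
  ],
  "jaw": 0,
  "newtons": 60
}}

```text
t: 3.4
position: [0.6313, -0.061, 0.3352]
tcp_rot: [[-0.967, 0.256, 0.003], [0.256, 0.967, -0.001], [-0.003, 0.0, -1.0]]
wrist_force: [-0.5, 0.9, 6.4]
opening: 0.0157
grip_force: 58.7
```

Request:
{"op": "move_arm", "data": {
  "linear": [
    [0,0,-0.015],
    [0,0,-0.04],
    [0,0,-0.075],
    [0,0,-0.11],
    [0,0,-0.14],
    [0,0,-0.16],
    [0,0,-0.16],
    [0,0,-0.16]
  ],
  "turn": [
    [0,0,0],
    [0,0,0],
    [0,0,0],
    [0,0,0],
    [0,0,0],
    [0,0,0],
    [0,0,0],
    [0,0,0]
  ]
}}

```text
t: 4.4
position: [0.6307, -0.0609, 0.4924]
tcp_rot: [[-0.967, 0.256, -0.002], [0.256, 0.967, 0.0], [0.002, -0.0, -1.0]]
wrist_force: [-1.3, -0.6, -1.6]
opening: 0.0153
grip_force: 58.6
```

```bash
python3 -c "
from h import *
import pickle
go([.5996,.0265,.339],168)
C,im=snap('wrist','w2.png');pickle.dump(C,open('C2.pkl','wb'))
D,s=snap('scene','s2.png')
g=[.6313,-.061]
u=proj(D,[[g[0],g[1],.19]])[0].astype(int);print(u,proj(D,[[*g,.19],[*g,.335]]))
x,y=max(u[0]-75,0),max(u[1]-110,0)
a=cv2.resize(im[60:360,170:470],(400,400));b=cv2.resize(s[y:y+150,x:x+150],(400,400),interpolation=cv2.INTER_CUBIC);print(x,y)
cv2.imwrite('pics/c2.png',np.hstack([a,b]))"
```

```text
lin [ 0.0524  0.0766 -0.0012] turn [-0.01 -0.11 -2.83] t 4.4 g [ 0.6304 -0.0609  0.3377] yaw 165.17 F [-1.3 -0.6 -1.6] op 0.0153 58.63374710083008
[337 195] [[337.33675601 195.64979828]
 [339.34897311 140.72640999]]
262 85
```

View pics/c2.png

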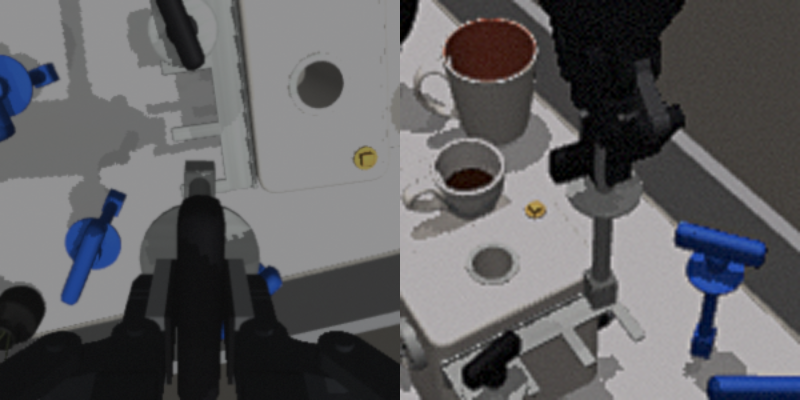

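The key hangs upright: the wrist view puts the socket's foot edge at about px (320,181), and the scene view puts the foot at about (337,197).

```bash
python3 -c "
from h import *
import pickle;C=pickle.load(open('C2.pkl','rb'));D=cam('scene')
z=.1875
e=[atz(C,(170+.75*u,60+.75*161),z) for u in(185,214)];d=np.array([.967,-.256,0])
print(e,'tip wrist',sum(e)/2+d*.00875,'mouth',atz(C,(170+.75*319,60+.75*85),.16))
print('tip scene',atz(D,(262+200/2.667,85+298/2.667),z),'mouth scene',atz(D,(262+93/2.667,85+265/2.667),.16))
"
```

```text
[array([ 0.61939764, -0.06734237,  0.1875    ]), array([ 0.6239023 , -0.05037714,  0.1875    ])] tip wrist [ 0.63011122 -0.06109976  0.1875    ] mouth [0.59986825 0.02555785 0.16      ]
tip scene [ 0.6304371  -0.06114662  0.1875    ] mouth scene [0.60040013 0.02499445 0.16      ]
```

Request:
{"op": "move_arm", "data": {
  "linear": [
    [0.02,0.03,0],
    [0.04,0.06,0],
    [0.0514,0.076,0],
    [0.0514,0.076,0],
    [0.0514,0.076,0],
    [0.0514,0.076,0]
  ],
  "turn": [
    [0,0,-3],
    [0,0,-3],
    [0,0,-3],
    [0,0,-3],
    [0,0,-3],
    [0,0,-3]
  ]
}}

```text
t: 5.25
position: [0.6012, 0.0246, 0.4931]
tcp_rot: [[-0.979, 0.206, -0.0], [0.206, 0.979, -0.001], [-0.0, -0.001, -1.0]]
wrist_force: [0.5, 0.2, -2.1]
opening: 0.0155
grip_force: 58.7
```

```bash
python3 -c "
from h import *
go([.6002,.0257,.3377],168)
C,im=snap('wrist','w3.png')
D,s=snap('scene','s3.png')
u=proj(D,[[.6,.0257,.17]])[0].astype(int)
x,y=u-[50,60]
a=cv2.resize(im[60:360,170:470],(400,400));b=cv2.resize(s[y:y+100,x:x+100],(400,400),interpolation=cv2.INTER_CUBIC);print(x,y)
cv2.imwrite('pics/c3.png',np.hstack([a,b]))"
```

```text
lin [0.0012 0.0009 0.0007] turn [-0.04  0.01  0.1 ] t 5.25 g [0.6012 0.0245 0.3384] yaw 168.1 F [ 0.5  0.2 -2.1] op 0.0155 58.72551620006561
246 121
```

View pics/c3.png

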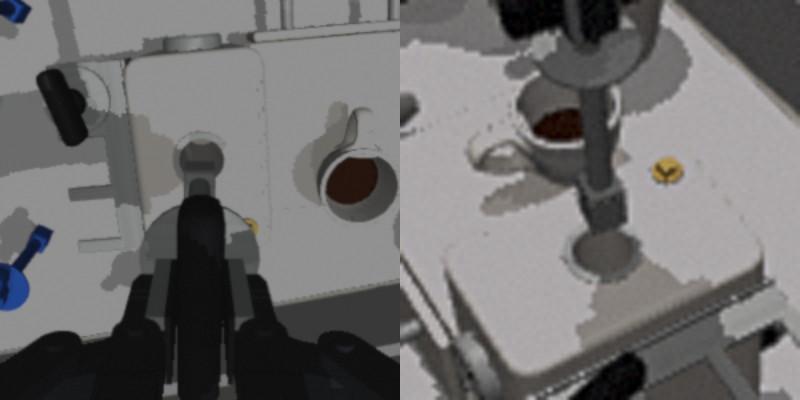

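The foot hangs centred just above the mouth in both views, so I'll lower with a 1 mm correction.

Request:
{"op": "move_arm", "data": {
  "linear": [
    [0.001,0.001,0],
    [0.001,0.001,0.01],
    [0.001,0.001,0.022],
    [0.001,0.001,0.036],
    [0.001,0.001,0.05],
    [0.001,0.001,0.064],
    [0.001,0.001,0.076],
    [0.001,0.001,0.076]
  ],
  "turn": [
    [0,0,0],
    [0,0,0],
    [0,0,0],
    [0,0,0],
    [0,0,0],
    [0,0,0],
    [0,0,0],
    [0,0,0]
  ]
}}

```text
t: 6.35
position: [0.5997, 0.0268, 0.416]
tcp_rot: [[-0.979, 0.205, -0.003], [0.205, 0.979, 0.0], [0.002, -0.0, -1.0]]
wrist_force: [0.1, 0.3, -2.3]
opening: 0.0156
grip_force: 58.7
```

Request:
{"op": "move_arm", "data": {
  "linear": [
    [0,0,0.012],
    [0,0,0.024],
    [0,0,0.034],
    [0,0,0.04],
    [0,0,0.045],
    [0,0,0.05],
    [0,0,0.05]
  ],
  "turn": [
    [0,0,0],
    [0,0,0],
    [0,0,0],
    [0,0,0],
    [0,0,0],
    [0,0,0],
    [0,0,0]
  ]
}}

```text
t: 7.22
position: [0.5998, 0.0268, 0.3671]
tcp_rot: [[-0.979, 0.205, -0.001], [0.205, 0.979, -0.0], [0.001, -0.0, -1.0]]
wrist_force: [-0.5, -0.0, -1.6]
opening: 0.0156
grip_force: 58.7
```

Request:
{"op": "move_arm", "data": {
  "linear": [
    [0,0,0.003],
    [0,0,0.006],
    [0,0,0.009],
    [0,0,0.011],
    [0,0,0.0125],
    [0,0,0.0125]
  ],
  "turn": [
    [0,0,0],
    [0,0,0],
    [0,0,0],
    [0,0,0],
    [0,0,0],
    [0,0,0]
  ]
}}

```text
t: 7.98
position: [0.5998, 0.0268, 0.3552]
tcp_rot: [[-0.979, 0.205, -0.0], [0.205, 0.979, -0.0], [-0.0, -0.0, -1.0]]
wrist_force: [-1.8, 0.5, 1.2]
opening: 0.0155
grip_force: 59.1
```

Request:
{"op": "move_arm", "data": {
  "linear": [
    [0,0,0.0008],
    [0,0,0.0008],
    [0,0,0.0008],
    [0,0,0.0008],
    [0,0,0.0008],
    [0,0,0.0008],
    [0,0,0.0008],
    [0,0,0.0008]
  ],
  "turn": [
    [0,0,0],
    [0,0,5],
    [0,0,12],
    [0,0,20],
    [0,0,28],
    [0,0,36],
    [0,0,44],
    [0,0,44]
  ]
}}

```text
t: 8.98
position: [0.5998, 0.0268, 0.3552]
tcp_rot: [[-0.562, 0.827, 0.001], [0.827, 0.562, -0.001], [-0.001, 0.001, -1.0]]
wrist_force: [-3.2, 0.1, 4.4]
opening: 0.0153
grip_force: 59.7
```

```bash
python3 -c "
from h import *
go([.6,.0265,.2],90)
s=arm.observe();print(s['ft_torque'],s['joint_pos'])"
```

```text
lin [-0.0003 -0.      0.0005] turn [ 0.05  0.05 34.2 ] t 8.975 g [0.6    0.0267 0.2005] yaw 124.2 F [-3.2  0.1  4.4] op 0.0153 59.70617115497589
[-0.05359566  0.48057913  0.07812134] [-4.07387302e+00  1.97044249e+01  8.76594539e+01 -3.08324934e-02
  7.25679792e+01 -3.82646559e+01]
```

Request:
{"op": "move_arm", "data": {
  "linear": [
    [0,0,0],
    [0,0,0],
    [0,0,0],
    [0,0,0],
    [0,0,0],
    [0,0,0]
  ],
  "turn": [
    [0,0,7],
    [0,0,14],
    [0,0,20],
    [0,0,25],
    [0,0,29],
    [0,0,29]
  ]
}}

```text
t: 9.72
position: [0.5999, 0.0268, 0.3552]
tcp_rot: [[-0.091, 0.996, 0.001], [0.996, 0.091, -0.0], [-0.0, 0.001, -1.0]]
wrist_force: [-2.4, 0.0, 5.9]
opening: 0.0154
grip_force: 59.7
```

```bash
python3 -c "
from h import *
go([.6,.0265,.2],90)
s=arm.observe();print(s['ft_torque'])"
```

```text
lin [-0.0003  0.0001  0.0005] turn [0.07 0.02 5.23] t 9.725 g [0.6001 0.0268 0.2005] yaw 95.23 F [-2.4  0.   5.9] op 0.0154 59.71749544143677
[-0.04501882  0.38620396  0.11929457]
```

Still at friction torque, so not yet at the stop. Going on in small steps.

Request:
{"op": "move_arm", "data": {
  "linear": [
    [0,0,0],
    [0,0,0],
    [0,0,0],
    [0,0,0]
  ],
  "turn": [
    [0,0,2],
    [0,0,4],
    [0,0,5.5],
    [0,0,5.5]
  ]
}}

```text
t: 10.22
position: [0.5999, 0.0269, 0.3552]
tcp_rot: [[0.004, 1.0, 0.001], [1.0, -0.004, -0.0], [-0.0, 0.001, -1.0]]
wrist_force: [-2.0, 0.1, 5.5]
opening: 0.0155
grip_force: 59.7
```

```bash
python3 -c "
from h import *
go([.6,.0265,.2],90)
s=arm.observe();print(s['ft_torque'])"
```

```text
lin [-0.0004  0.0001  0.0005] turn [ 0.07  0.02 -0.25] t 10.225 g [0.6    0.0268 0.2005] yaw 89.75 F [-2.   0.1  5.5] op 0.0155 59.720805287361145
[-0.05723548  0.42123739  0.08645484]
```

Request:
{"op": "move_arm", "data": {
  "linear": [
    [0,0,0],
    [0,0,0],
    [0,0,0],
    [0,0,0]
  ],
  "turn": [
    [0,0,2],
    [0,0,4],
    [0,0,5],
    [0,0,5]
  ]
}}

```text
t: 10.72
position: [0.5999, 0.0268, 0.3552]
tcp_rot: [[0.091, 0.996, 0.001], [0.996, -0.091, -0.0], [-0.0, 0.001, -1.0]]
wrist_force: [-2.2, 0.6, 5.5]
opening: 0.0154
grip_force: 59.7
```

```bash
python3 -c "
from h import *
go([.6,.0265,.2],90)
s=arm.observe();print(s['ft_torque'])"
```

```text
lin [-0.0003  0.0002  0.0005] turn [ 0.07  0.02 -5.25] t 10.725 g [0.6001 0.0268 0.2005] yaw 84.75 F [-2.2  0.6  5.5] op 0.0154 59.719158411026
[-1.19292363e-04  3.76382677e-01  9.70095362e-02]
```

```bash
python3 -c "
from h import *
C,im=snap('wrist','w4.png')
D,s=snap('top','t4.png')
u=proj(D,[[.6,.0257,.17]])[0].astype(int);x,y=u-[60,60]
a=cv2.resize(im[60:360,170:470],(400,400));b=cv2.resize(s[y:y+120,x:x+120],(400,400),interpolation=cv2.INTER_CUBIC)
cv2.imwrite('pics/c4.png',np.hstack([a,b]))"
```

```text
(no output)
```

View pics/c4.png

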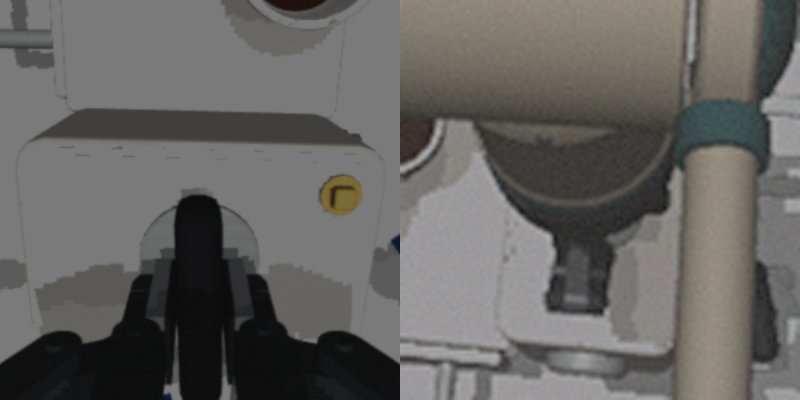

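The flange lies on the tower and the handle is still aligned with the fingers, so there's no slip. I'll continue to the stop.

Request:
{"op": "move_arm", "data": {
  "linear": [
    [0,0,0],
    [0,0,0],
    [0,0,0],
    [0,0,0]
  ],
  "turn": [
    [0,0,2],
    [0,0,4],
    [0,0,4],
    [0,0,4]
  ]
}}

```text
t: 11.32
position: [0.5999, 0.0268, 0.3552]
tcp_rot: [[0.161, 0.987, 0.001], [0.987, -0.161, -0.0], [-0.0, 0.001, -1.0]]
wrist_force: [-2.9, 0.6, 6.0]
opening: 0.0154
grip_force: 59.7
```

```bash
python3 -c "
from h import *
go([.6,.0265,.2],90)
s=arm.observe();print(s['ft_torque'])"
```

```text
lin [-0.0003  0.0001  0.0005] turn [ 0.07  0.01 -9.24] t 11.325 g [0.6001 0.0267 0.2005] yaw 80.76 F [-2.9  0.6  6. ] op 0.0154 59.71660673618317
[-0.00969373  0.47699404  0.18674966]
```

Request:
{"op": "move_arm", "data": {
  "linear": [
    [0,0,0],
    [0,0,0],
    [0,0,0]
  ],
  "turn": [
    [0,0,2],
    [0,0,4],
    [0,0,4]
  ]
}}

```text
t: 11.7
position: [0.5999, 0.0268, 0.3552]
tcp_rot: [[0.229, 0.973, 0.001], [0.973, -0.229, -0.001], [-0.0, 0.001, -1.0]]
wrist_force: [-2.2, -0.2, 5.5]
opening: 0.0154
grip_force: 59.7
```

```bash
python3 -c "
from h import *
go([.6,.0265,.2],90)
s=arm.observe();print(s['ft_torque'])"
```

```text
lin [-0.0003  0.0002  0.0005] turn [  0.07   0.02 -13.23] t 11.7 g [0.6001 0.0267 0.2005] yaw 76.77 F [-2.2 -0.2  5.5] op 0.0154 59.71348822116852
[-0.06385562  0.42177624  0.27640865]
```

Torque is climbing past friction (0.19 → 0.28 N m), so the stem is at its stop. Now I'll relax, release and rise.

Request:
{"op": "move_arm", "data": {
  "linear": [
    [0,0,0],
    [0,0,0],
    [0,0,-0.0005]
  ],
  "turn": [
    [0,0,1],
    [0,0,1],
    [0,0,-3]
  ]
}}

```text
t: 12.08
position: [0.6001, 0.0266, 0.3553]
tcp_rot: [[0.176, 0.984, 0.001], [0.984, -0.176, -0.001], [-0.001, 0.002, -1.0]]
wrist_force: [-1.2, -1.0, 2.3]
opening: 0.0154
grip_force: 59.2
```

Request:
{"op": "move_arm", "data": {
  "linear": [
    [0,0,0],
    [0,0,0],
    [0,0,0],
    [0,0,0],
    [0,0,-0.02],
    [0,0,-0.06],
    [0,0,-0.1],
    [0,0,-0.1]
  ],
  "turn": [
    [0,0,0],
    [0,0,0],
    [0,0,0],
    [0,0,0],
    [0,0,0],
    [0,0,0],
    [0,0,0],
    [0,0,0]
  ],
  "jaw": 0.6
}}

```text
t: 13.08
position: [0.6005, 0.0268, 0.4585]
tcp_rot: [[0.179, 0.984, 0.008], [0.984, -0.179, -0.001], [0.001, 0.008, -1.0]]
wrist_force: [-0.2, -0.2, -1.2]
opening: 0.0509
grip_force: 0.0
```

```bash
python3 -c "
from h import *
go([.494,.1615,.25],83.5)
s=arm.observe();print(s['joint_pos'])
C,im=snap('wrist','w5.png');D,b=snap('top','t5.png');S,_=snap('scene','s5.png')
cv2.imwrite('pics/v5.png',np.hstack([cv2.resize(im,(440,275)),cv2.resize(b[155:290,195:385],(360,275))]))"
```

```text
lin [ 0.1134 -0.1294  0.0528] turn [ 0.46 -0.03 -3.83] t 13.075 g [0.6017 0.0267 0.3038] yaw 79.67 F [-0.2 -0.2 -1.2] op 0.0509 0.0
[-4.07228387e+00  1.66018242e+01  7.75423395e+01 -1.97436299e-03
  8.53962823e+01  6.26026338e+00]
```

View pics/v5.png

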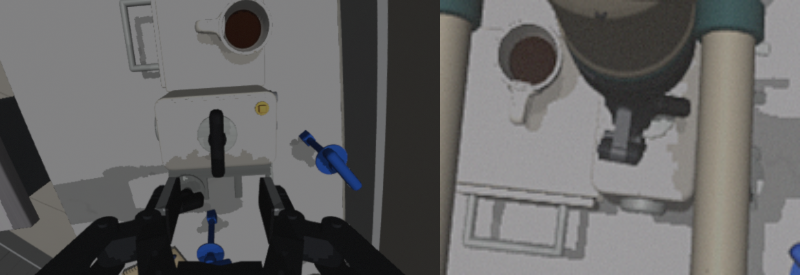

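The key stands in the tower with its flange seated, and the cup and drawer are undisturbed. Next I move above the drawer bar.

Request:
{"op": "move_arm", "data": {
  "linear": [
    [0.06,-0.06,0],
    [0.1,-0.1,0.01],
    [0.114,-0.128,0.03],
    [0.114,-0.128,0.06],
    [0.114,-0.128,0.06],
    [0.114,-0.128,0.06]
  ],
  "turn": [
    [0,0,-4],
    [0,0,-4],
    [0,0,-4],
    [0,0,-4],
    [0,0,-4],
    [0,0,-4]
  ],
  "jaw": 0.4
}}

```text
t: 13.98
position: [0.495, 0.1617, 0.3946]
tcp_rot: [[0.111, 0.994, -0.0], [0.994, -0.111, -0.0], [-0.0, -0.0, -1.0]]
wrist_force: [-0.0, 0.5, 0.7]
opening: 0.0345
grip_force: 0.0
```

```bash
python3 -c "
from h import *
go([.494,.1615,.06],83.5)
import pickle
C,im=snap('wrist','w6.png');pickle.dump(C,open('C6.pkl','wb'))
print(proj(C,[[.494,.1615,.058]]))
D=cam('top');print('cup',atz(D,(242,183),.135),atz(D,(236,213),.11))"
```

```text
lin [-0.0003 -0.0009  0.1799] turn [-0.01  0.01  0.14] t 13.975 g [0.495  0.1617 0.2399] yaw 83.64 F [-0.   0.5  0.7] op 0.0345 0.0
[[318.77245243 180.43924996]]
cup [0.64982441 0.13691844 0.135     ] [0.60210966 0.15091158 0.11      ]
```

View pics/w6.png

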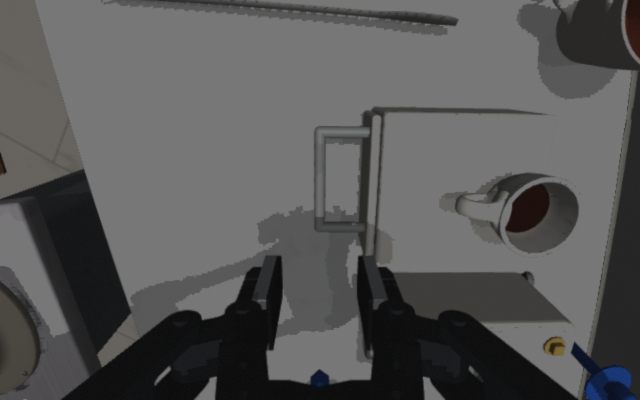

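The bar runs vertically at u≈320 with its centre near (320,180), matching the prediction, so I descend straight.

Request:
{"op": "move_arm", "data": {
  "linear": [
    [0,0,0.05],
    [0,-0.0005,0.1],
    [0,-0.0005,0.14],
    [0,-0.0005,0.165],
    [0,-0.0005,0.18],
    [0,-0.0005,0.18]
  ],
  "turn": [
    [0,0,0],
    [0,0,0],
    [0,0,0],
    [0,0,0],
    [0,0,0],
    [0,0,0]
  ]
}}

```text
t: 14.78
position: [0.4944, 0.1617, 0.2143]
tcp_rot: [[0.111, 0.994, -0.001], [0.994, -0.111, -0.0], [-0.0, -0.001, -1.0]]
wrist_force: [-0.7, 0.3, -0.6]
opening: 0.0341
grip_force: 0.0
```

Request:
{"op": "move_arm", "data": {
  "linear": [
    [0,0,0],
    [0,0,0],
    [0,0,0],
    [0,0,0]
  ],
  "turn": [
    [0,0,0],
    [0,0,0],
    [0,0,0],
    [0,0,0]
  ],
  "jaw": 0,
  "newtons": 40
}}

```text
t: 15.28
position: [0.4946, 0.1621, 0.2158]
tcp_rot: [[0.11, 0.994, 0.003], [0.994, -0.11, 0.0], [0.001, 0.003, -1.0]]
wrist_force: [-0.1, -0.4, 6.3]
opening: 0.0083
grip_force: 39.3
```

Request:
{"op": "move_arm", "data": {
  "linear": [
    [0,-0.01,0],
    [0,-0.022,0],
    [0,-0.034,0],
    [0,-0.046,0],
    [0,-0.056,0],
    [0,-0.064,0],
    [0,-0.069,0],
    [0,-0.071,0]
  ],
  "turn": [
    [0,0,0],
    [0,0,0],
    [0,0,0],
    [0,0,0],
    [0,0,0],
    [0,0,0],
    [0,0,0],
    [0,0,0]
  ]
}}

```text
t: 16.27
position: [0.4244, 0.1701, 0.2158]
tcp_rot: [[0.11, 0.994, 0.006], [0.994, -0.11, 0.001], [0.002, 0.006, -1.0]]
wrist_force: [5.1, -1.1, 3.4]
opening: 0.0086
grip_force: 39.4
```

Request:
{"op": "move_arm", "data": {
  "linear": [
    [0,-0.002,0],
    [0,-0.002,0],
    [0,-0.002,0]
  ],
  "turn": [
    [0,0,0],
    [0,0,0],
    [0,0,0]
  ]
}}

```text
t: 16.65
position: [0.4239, 0.1702, 0.2159]
tcp_rot: [[0.11, 0.994, 0.009], [0.994, -0.11, 0.001], [0.002, 0.009, -1.0]]
wrist_force: [6.2, -2.0, 3.3]
opening: 0.0085
grip_force: 39.5
```

Request:
{"op": "move_arm", "data": {
  "linear": [
    [0,0,0],
    [0,0,0],
    [0,0,0],
    [0,0,0],
    [0,0,-0.03],
    [0,0,-0.08],
    [0,0,-0.13],
    [0,0,-0.13]
  ],
  "turn": [
    [0,0,0],
    [0,0,0],
    [0,0,0],
    [0,0,0],
    [0,0,0],
    [0,0,0],
    [0,0,0],
    [0,0,0]
  ],
  "jaw": 0.5
}}

```text
t: 17.65
position: [0.4226, 0.1704, 0.3483]
tcp_rot: [[0.11, 0.994, 0.009], [0.994, -0.11, 0.002], [0.003, 0.008, -1.0]]
wrist_force: [-0.3, 0.8, -0.7]
opening: 0.0427
grip_force: 0.0
```

```bash
python3 -c "
from h import *
D,b=snap('top','t7.png');C,w=snap('wrist','w7.png')
cv2.imwrite('pics/v7.png',np.hstack([cv2.resize(w,(440,275)),cv2.resize(b[155:325,180:385],(360,299))[:275]]))
print(proj(C,[[.4247,.1695,.058],[.494,.1615,.058]])*440/640,proj(D,[[.4247,.1695,.058],[.494,.1615,.058]]))"
```

```text
[[221.80333259 135.49359879]
 [283.87799636 135.65174753]] [[229.52228334 315.61566952]
 [234.44783945 276.47140845]]
```

View pics/v7.png

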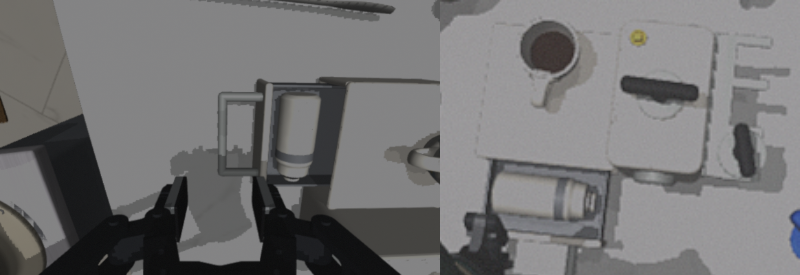

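The drawer is out to its stop: the bar sits at u≈222, where 70 mm of travel should put it. The cartridge is visible, the key stands on the stem, the cup and short key haven't moved, and the gripper is clear.

```bash
python3 -c "
from rig import arm
print(arm.job_done())"
```

```text
the job is handed in; nothing more can be done
None
```

I handed the job in, though no verdict came back: the long key is home on the stem and turned to its stop (torque rose past friction), the drawer is out about 70 mm, and the short key and espresso cup are where they were.

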